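# Switch off the chip extractor, pull its filter plate and show it over the chip tray

### The job

The green chip extractor's filter needs a look, and the machine must be off before it is opened: turn its selector knob so that the white pointer clicks in at the red mark (off), and only then lift the grey cover flap by its orange bar and swing it right up so that it stays open. Draw the filter plate straight up out of its slot by the blue tab, and finish holding it still, upright, lengthwise over the middle of the yellow chip tray (long edge along the tray's long side), its lower edge about 10 cm above the bench; the program ends while the gripper still holds it there and nothing else supports it. Leave the flap open and the knob at off, and do not disturb the two steel collars or the drill-bit stand.

Things in the scene. Friction and masses are not known exactly. Their poses are not given: they have to be found in the camera images.
- extractor: Green fixed box 220 (x) x 290 (y) x 100 mm high; origin at the centre of its underside, z up; front (-x) faces roughly the robot. On its flat top: grey flap on the left half (centre y = +55 mm), selector knob on the right (x = 0, y = -95 mm) on a white dial with coloured marks. Filter slot under the flap: 14 x 115 mm, long along y, floor 12 mm above the bench, centre x = -5, y = +55 mm.
- selector (a joint): Angle (rad) of the selector knob: 0 = pointer at the red mark (off, points to the extractor's -x), 0.65 = yellow mark, 1.3 = green mark; grows clockwise seen from above. It clicks into these three detents (under 0.15 Nm to turn) and starts at yellow or green; stops at -0.1 and 1.4.
- selector_grip (a point): Centre of the knob's grip bar, on its axis, 128 mm above the bench. Black bar 42 mm long, 14 mm thick, reaching 12 mm above and 18 mm below this point, on a 44 mm round foot; a white line marks the pointer end. Axes turn with the knob: bar along x, pointer at the -x end, so yaw = extractor yaw - selector.
- flap (a joint): Angle (rad) of the cover flap: 0 = shut, 1.57 = upright, stop at 1.85. The hinge is stiff and stays where it is left (about 2 N at the bar).
- flap_handle (a point): Middle of the orange round bar, 10 mm thick, 80 mm long along the extractor's y, 40 mm in front of the flap's front on a stem at each end; 134.5 mm above the bench when shut. It swings about flap_hinge, which is 160 mm behind it (extractor's +x) and 34 mm below when shut; pinched from above it can be led round the arc, turning between the fingers.
- flap_hinge (a point): Middle of the hinge line at the flap's far lower edge, 100.5 mm above the bench; the line runs along the extractor's y. The flap is a hollow hood 120 (front to back) x 150 x 42 mm, 3 mm walls, open underneath; it opens upward and away from the robot.
- filter_tab (a point): Centre of the filter plate's blue tab, 12 (x) x 40 (y) x 30 (z) mm, on the middle of its upper edge, hidden under the flap at first, 113 mm above the bench (tab stands 28 mm above the extractor's top). Axes: x through the plate, y along it, z up. Plate 10 x 110 x 86 mm, 0.1 to 0.2 kg; lower edge 101 mm below this point; clear of the slot once raised 90 mm.
- tray: Yellow open chip tray, fixed to the bench, 160 (its x, the long side) x 110 (its y) x 25 mm high, to the left or the right of the extractor; origin at the centre of its underside.
- bit_stand: Bystander: loose wooden drill-bit stand 120 x 60 x 35 mm with bits rising to 95 mm, on the other side from the tray; origin at the centre of its underside. Leave alone.
- collar_a: Bystander: loose steel collar, 48 mm across, 26 mm high, on the bench to the left of the extractor; origin at the centre of its underside. Leave alone.
- collar_b: Bystander: same kind of steel collar, to the right of the extractor. Leave alone.
Not all that is in view belongs to the job. What is meant by the tray is not brown, and is the smaller of those in its own colour.

How it is judged:
By the outcome, as a careful person would: the job done as asked, in the order asked, and still so for the second after the job is handed in, while the arm keeps its last pose, push and grip.
It also fails if it takes over 64 s, if anything falls off the work surface, if the arm or the gripper's body presses on something with over 40 N, if the wrist force passes 120 N, or if a joint passes its speed limit or range.

### The arm

A 7-joint arm with a two-finger parallel gripper is mounted at the origin on the work surface. World frame = base frame: x ahead of the robot, y to its left, z up, the work surface at z = 0. Lengths are in m, angles in rad, forces in N, time in s.
With the tool pointing down it reaches from about 0.425 to 0.875 m from the base axis. Payload 4.7 kg.
Tool frame: the origin (TCP) lies at the very end of the fingers, on their centre line; the grasp point (between the pads) lies 19 mm behind it; z points along the fingers, y is the direction in which the jaws open and shut (so a half turn about z gives the same grasp; the last joint's range is limited). The gripper opens to 87 mm and grips with 3 to 60 N. Pads are 19 mm wide; open, the fingers measure 117 mm over their backs; the gripper's body (75 mm by 190 mm) begins 51 mm behind the grasp point.
Start: joints at [-1.29, 0.321, -0.07, 1.45, 0.023, 1.371, -0.057], TCP at [0.171, 0.627, 0.223] pointing down, gripper open.
Joint ranges: [-2.86, 2.86], [-0.3, 2.09], [-1.38, 1.24], [0.06, 2.45], [-1.56, 4.7], [0.09, 2.05], [-2.69, 2.69]. Speed limits (rad/s): [2.57, 2.57, 3.14, 3.14, 3.14, 3.14, 3.14].

### API

Orientations are given as a rotation vector (axis times angle).
In Python, from bench import ctrl, get_image, camera_info gives the robot as it stands.
- The arm moves only by the tool carry_out, never from a script. Its argument "commands" is a list of rows, each an object of numbers: "tx", "ty", "tz": the shift along the tool's x, y, z in m; "rx", "ry", "rz": the turn, a rotation vector about the tool's x, y, z in rad; "jaw": the opening, from 0 (shut) to 1 (fully open). In form: [{"tx": .., "ty": .., "tz": .., "rx": .., "ry": .., "rz": .., "jaw": ..}, ...]. A call has 1 to 12 rows; each row is the pose to reach, as a shift and turn from the pose commanded when the call began, along the tool's axes at that moment; what a row does not reach only later rows make up. A row lasts 1/8 s, in which the tool goes at most 62.5 mm and 10.7 degrees, less where a joint would pass 70% of its speed; a pose out of reach is approached as far as the arm can. A call with a gripper value outside its range is refused whole. The fingers move at their own pace and stop on an object; "grip_force" is the grip in N (left out, the last holds). Time passes only in rows, so rows that repeat a pose let the fingers close. It gives the time, the measured TCP pose, the force and the opening at its end, in the units of the state.
- ctrl.get_state(): the state, without advancing time (a new reading comes with each control period).
- get_image(name): name is "scene" or "side" or "wrist"; returns the picture (480x640x3 uint8, red, green, blue); there is no depth.
- camera_info(name): a dict with "intrinsics" (3x3 intrinsics, pixels), "k1" (the pictures are not rectified: a ray, as slopes to the right and down, at radius r is drawn at 1 + k1 r^2 times it, then the intrinsics apply), "R" (3x3) and "t" (3): a world point X has camera coordinates R X + t. Camera axes: x right, y down, z forward; pixel columns grow to the right and rows downward; lengths in m; the calibration is good to about 2 mm. A picture is of the moment at which its call begins: read the wrist's pose just before it. camera_info takes no time and is no camera call; for the wrist camera it gives the pose at the moment of the call.
- ctrl.close_job(): hands the job in, once; it reports no verdict.
The state is a dict: "time": time; "joint_positions": joint angles; "qd": joint speeds; "joint_torque": joint torques, N m; "position": TCP position; "tool_rot": TCP orientation; "ft_force": force on the tool from outside, world axes, zero at the start; "torque": the same for the moment, N m; "grip_width": opening from 0.0 (shut) to 1.0 (fully open).
Only numpy, scipy, OpenCV 4.12 (cv2) and the standard library are available. Lean on these libraries where they do the work, as an engineer would, in place of code of your own. Each camera call takes 0.05 s, during which the arm holds its last target.

## Working session

There is one attempt and no reset: what is moved stays moved. The work goes in short steps, Python scripts to look and compute and a tool call to move; the robot and the scene stay as the last step left them, time stands still between calls to the robot, and variables do not carry over. Pictures are saved under pics/ and viewed, and the job is handed in when it is done.

Besides the shell and the picture viewer there is one more tool, called after "Call:" by a JSON object that holds its "name" and its "arguments", one argument or row to a line. carry_out: Moves the arm, as the interface text tells. Its arguments: {"type":"object","properties":{"commands":{"type":"array"},"grip_force":{"type":"number"}},"required":["commands"]}

```bash
mkdir -p pics; ls
python3 - <<'E'
from bench import ctrl,get_image,camera_info
import cv2
s=ctrl.get_state();print(s)
for n in("scene","side","wrist"):
    c=camera_info(n);print(n,c)
    im=get_image(n);cv2.imwrite(f"pics/{n}0.png",im[:,:,::-1])
E
```

```text
pics
{'time': 0.0, 'joint_positions': array([-1.2898886 ,  0.32182166, -0.07009804,  1.45165677,  0.02259498,
        1.3707997 , -0.0568786 ]), 'qd': array([-0.00186601,  0.00103   ,  0.00127972, -0.00081156,  0.00056734,
        0.00188895, -0.00082036]), 'joint_torque': array([ 2.30906617e-04, -4.91287136e+01, -4.03555473e-01, -3.12529814e+01,
       -6.38858811e-02,  4.35153174e-02,  1.77083025e-04]), 'position': array([0.17126881, 0.6264627 , 0.22147164]), 'tool_rot': array([-4.17738178e-01, -3.11352817e+00,  2.97041456e-03]), 'ft_force': array([ 0.29943205,  0.12712433, -0.5872642 ]), 'torque': array([ 0.02273163, -0.00044572,  0.01405491]), 'grip_width': 1.0026685049918227}
scene {'intrinsics': array([[540.84506711,   0.        , 320.64967379],
       [  0.        , 540.84506711, 243.44238113],
       [  0.        ,   0.        ,   1.        ]]), 'k1': -0.03992555745989273, 'R': array([[-0.32509217,  0.94547577, -0.01976472],
       [ 0.65825648,  0.21123017, -0.72255119],
       [-0.67897974, -0.24790599, -0.69103483]]), 't': array([ 0.24087426, -0.18632087,  1.52733092])}
side {'intrinsics': array([[485.14475917,   0.        , 323.74877854],
       [  0.        , 485.14475917, 247.04089244],
       [  0.        ,   0.        ,   1.        ]]), 'k1': 0.020274269267365842, 'R': array([[ 0.82553391, -0.56416978,  0.01436034],
       [-0.41679361, -0.62664349, -0.65848388],
       [ 0.38049552,  0.53761548, -0.75245781]]), 't': array([-0.40742927,  0.192207  ,  1.15347443])}
wrist {'intrinsics': array([[409.47349241,   0.        , 321.42462339],
       [  0.        , 409.47349241, 244.30740315],
       [  0.        ,   0.        ,   1.        ]]), 'k1': -0.06700396409661623, 'R': array([[ 0.26322062,  0.96473233, -0.0025383 ],
       [ 0.93146271, -0.25345643,  0.26103077],
       [ 0.25118147, -0.07107301, -0.96532714]]), 't': array([-0.64827458, -0.0316687 ,  0.39031421])}
```

View pics/scene0.png

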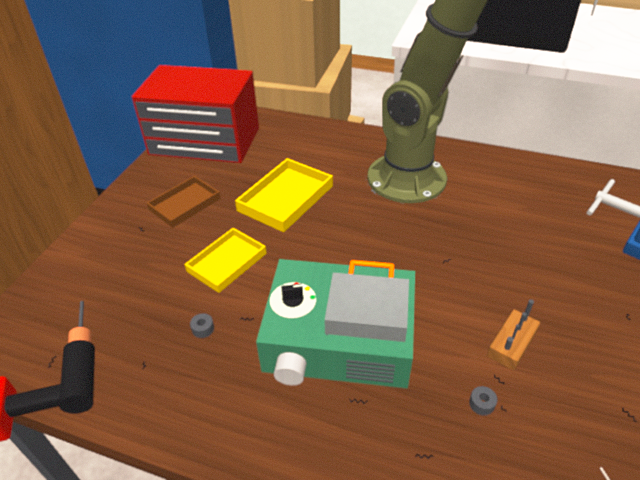

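View pics/side0.png

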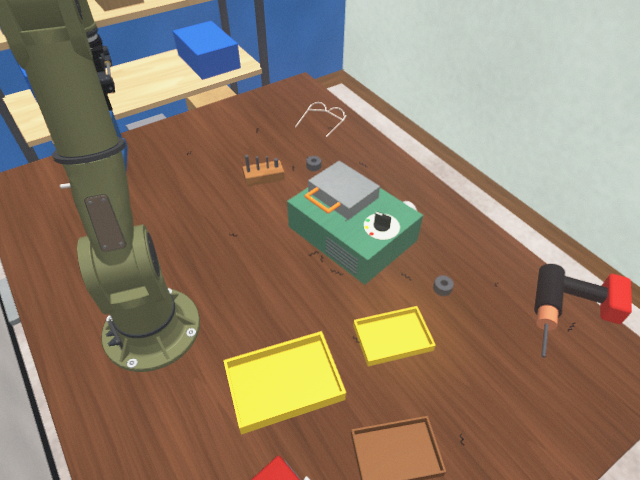

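View pics/wrist0.png

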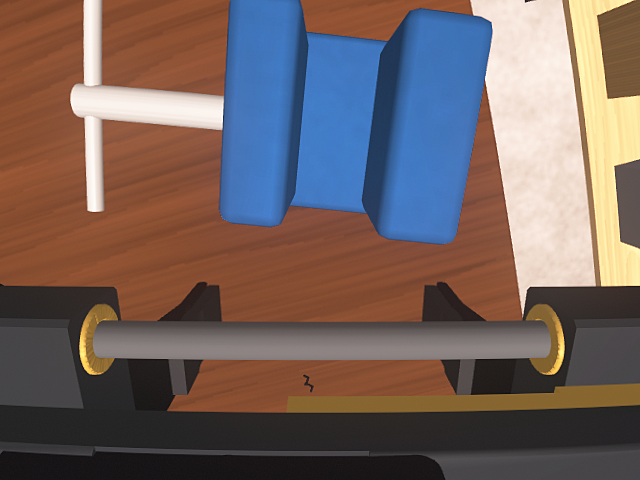

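The scene view shows the extractor at about (340,320), with its knob at (292,296), grey flap at (370,305) and orange bar at (372,266). The tray candidates are yellow (227,258), a larger yellow (285,192) and brown (184,201). The smaller yellow one at (227,258) fits the description. I'll confirm it in enlarged crops.

Run:
```python
import cv2
def crop(n,x0,y0,w,h,s,out):
    im=cv2.imread(f"pics/{n}0.png")[y0:y0+h,x0:x0+w]
    cv2.imwrite(out,cv2.resize(im,None,fx=s,fy=s,interpolation=cv2.INTER_CUBIC))
crop("scene",250,250,180,145,4.4,"pics/c1.png")
crop("scene",170,150,170,150,4,"pics/c2.png")
crop("side",275,155,160,130,4.6,"pics/c3.png")
crop("side",345,260,120,120,5,"pics/c4.png")
```

```text
(no output)
```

View pics/c1.png

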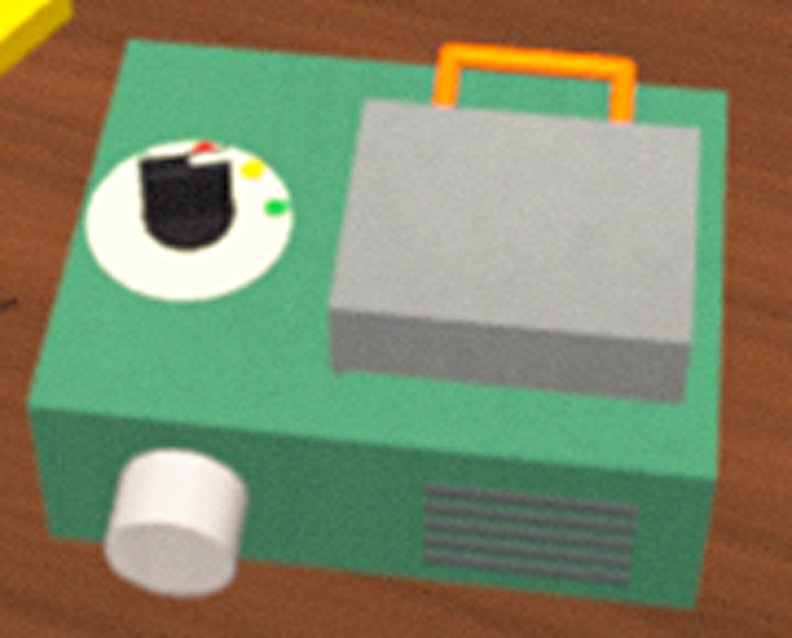

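View pics/c2.png

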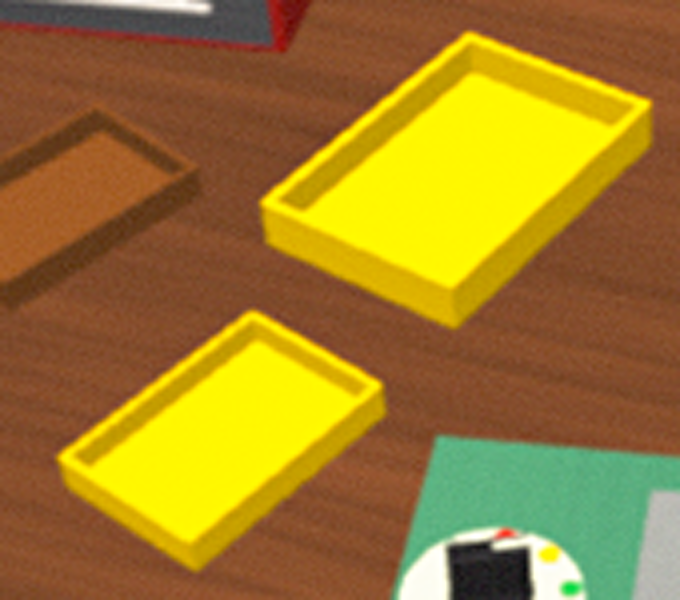

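View pics/c3.png

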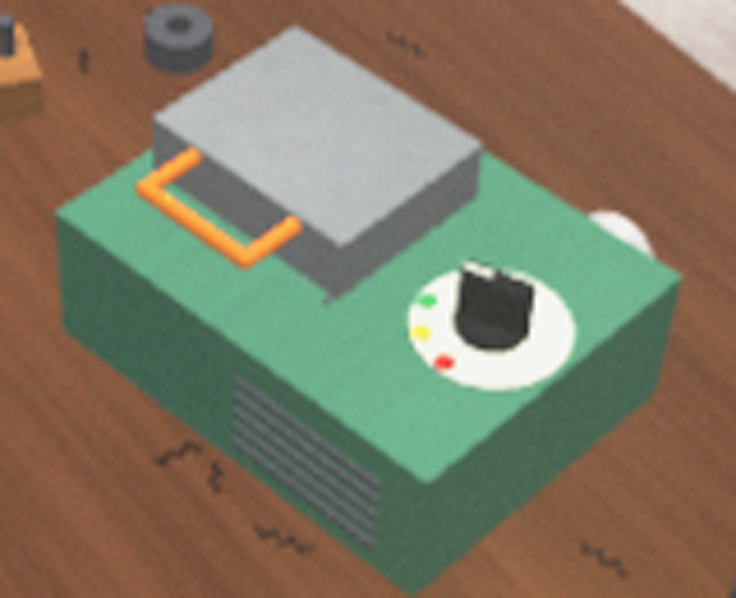

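View pics/c4.png

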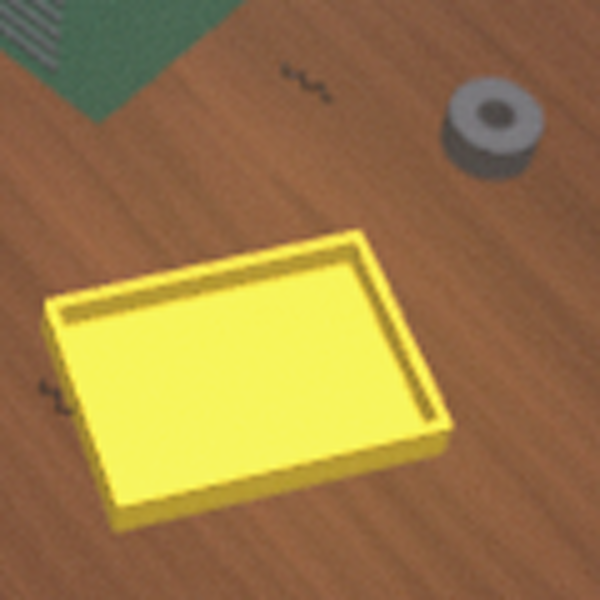

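```bash
cat > h.py <<'E'
import numpy as np, cv2
from scipy.optimize import least_squares
from scipy.spatial.transform import Rotation as Ro
def proj(c,P):
    P=np.atleast_2d(P)@np.array(c['R']).T+np.array(c['t'])
    s=P[:,:2]/P[:,2:];r2=(s**2).sum(1,keepdims=True)
    s=s*(1+c['k1']*r2);K=c['intrinsics'];return s*[K[0,0],K[1,1]]+[K[0,2],K[1,2]]
def world(p,P):
    P=np.atleast_2d(P).astype(float);c,s=np.cos(p[2]),np.sin(p[2])
    return np.c_[p[0]+c*P[:,0]-s*P[:,1],p[1]+s*P[:,0]+c*P[:,1],P[:,2]]
def fit(obs,p0):
    f=lambda p:np.concatenate([(proj(c,world(p,P))-uv).ravel() for c,P,uv in obs])
    r=least_squares(f,p0,loss='soft_l1');return r.x,f(r.x).reshape(-1,2)
E
python3 - <<'E'
from h import *; from bench import camera_info
S=camera_info("scene");D=camera_info("side")
cr=lambda x0,y0,s,l:np.array(l)/s+[x0,y0]-0.5+0.5/s
z=.1
obs=[(S,[[-.11,-.145,z],[-.11,.145,z],[.11,.145,z],[.11,-.145,z]],cr(250,250,4.4,[(128,40),(727,92),(715,478),(30,405)])),
(D,[[-.11,.145,z],[-.11,-.145,z],[.11,-.145,z]],cr(275,155,4.6,[(57,212),(428,483),(682,275)]))]
p,r=fit(obs,[.6,0,0]);print("ext",p.round(4),r.round(1).tolist())
z=.025
sc=cr(170,150,4,[(253,312),(383,385),(195,545),(60,460)])
sd=cr(345,260,5,[(45,300),(362,232),(452,430),(115,510)])
for perm in range(2):
  for k in range(2):
    C=np.array([[.08,.055,z],[.08,-.055,z],[-.08,-.055,z],[-.08,.055,z]])
    # scene order: far-from-cam(253,312), right, near(195,545), left ; 
    o=[(S,np.roll(C,perm,0),sc)]
    for m in range(4):
      for dr in(1,-1):
        q,r=fit([(S,np.roll(C,perm,0),sc),(D,np.roll(C[::dr],m,0),sd)],[.5,-.3,.3])
        if abs(r).max()<4:print(perm,m,dr,q.round(4),abs(r).max())
p0=p
for a in(0,.65,1.3):
    print(a,proj(S,world([*world(p0,[[0,-.095,0]])[0][:2],p0[2]-a],[[-.021,0,.14],[.021,0,.14]])).round(1).tolist(),proj(D,world([*world(p0,[[0,-.095,0]])[0][:2],p0[2]-a],[[-.021,0,.14],[.021,0,.14]])).round(1).tolist())
print(world(p0,[[-.11,.055,.1345],[.05,.055,.1005],[0,-.095,.128],[-.005,.055,.113]]).round(4))
E
```

```text
ext [ 0.5792 -0.0139  0.1904] [[-0.2, -0.3], [-0.3, -0.2], [0.3, 0.0], [-0.9, 0.1], [-0.6, -0.5], [-0.2, -0.4], [-0.1, -0.3]]
0 3 1 [ 0.458  -0.3371  2.8017] 1.8630037315635093
0 3 1 [ 0.458  -0.3371  2.8017] 1.8630037315635093
0 [[293.1, 278.2], [289.2, 294.2]] [[377.3, 218.7], [388.1, 210.3]]
0.65 [[299.0, 280.4], [283.1, 292.0]] [[374.6, 215.2], [390.9, 213.7]]
1.3 [[301.9, 284.9], [280.4, 287.3]] [[375.2, 211.5], [390.4, 217.4]]
[[ 0.4608  0.0193  0.1345]
 [ 0.6179  0.0496  0.1005]
 [ 0.5972 -0.1072  0.128 ]
 [ 0.5639  0.0392  0.113 ]]
```

```bash
cat >> h.py <<'E'
EXT=[.5792,-.0139,.1904]
def down(yy,ref):
    """tool-down rotation with jaw axis y at yaw yy (mod pi), branch nearest to ref"""
    best=None
    for k in(0,np.pi):
        a=yy+k;y=np.array([np.cos(a),np.sin(a),0]);zz=np.array([0,0,-1.]);x=np.cross(y,zz)
        R=Ro.from_matrix(np.c_[x,y,zz]);m=(ref.inv()*R).magnitude()
        if best is None or m<best[0]:best=(m,R)
    return best[1]
def plan(s,pos,R):
    R0=Ro.from_rotvec(s['tool_rot'])
    d=R0.inv().apply(np.array(pos)-s['position']);r=(R0.inv()*R).as_rotvec()
    print("t",d.round(4),"r",r.round(4))
E
python3 - <<'E'
from h import *; from bench import camera_info,ctrl
s=ctrl.get_state();R0=Ro.from_rotvec(s['tool_rot']);print(R0.as_matrix().round(3))
c=camera_info("wrist");C=-c['R'].T@c['t'];print("cam in tool",R0.inv().apply(C-s['position']).round(3))
S=camera_info("scene");print("handle px",proj(S,world(EXT,[[-.11,.055,.1345]])),"obs",540/4.4+250,58/4.4+250)
yy=EXT[2]-1.3+np.pi/2;print("knob jaw yaw",yy)
plan(s,[.597,-.107,.28],down(yy,R0))
E
```

```text
[[-0.965  0.264 -0.   ]
 [ 0.264  0.965 -0.001]
 [-0.    -0.001 -1.   ]]
cam in tool [ 0.072 -0.001 -0.162]
handle px [[372.28438795 255.00366503]] obs 372.72727272727275 263.1818181818182
knob jaw yaw 0.46119632679489664
t [-0.604  -0.5955 -0.0574] r [-1.300e-03  7.000e-04  8.428e-01]
```

Run:
```python
from h import *; from bench import camera_info,ctrl
S=camera_info("scene");D=camera_info("side")
cr=lambda x0,y0,s,l:np.array(l)/s+[x0,y0]-0.5+0.5/s
o=[(S,cr(250,250,4.4,[(449,50),(630,65)])),(D,cr(275,155,4.6,[(245,258),(145,187)]))]
for fz in (1,0):
  def f(q):
    z=q[2] if not fz else .1345
    P=world(EXT,[[q[0],q[1]-.037,z],[q[0],q[1]+.037,z]])
    return np.concatenate([(proj(c,P)-uv).ravel() for c,uv in o])
  r=least_squares(f,[-.1,.055,.1345]);print(r.x.round(4),f(r.x).round(1))
# hood top corners in scene
h=cr(250,250,4.4,[(367,100),(699,127),(691,343),(331,311)])
f=lambda q:(proj(S,world(EXT,[[q[0]-.06,q[1]-.075,q[2]],[q[0]-.06,q[1]+.075,q[2]],[q[0]+.06,q[1]+.075,q[2]],[q[0]+.06,q[1]-.075,q[2]]]))-h).ravel()
r=least_squares(f,[0,.055,.142]);print(r.x.round(4),f(r.x).round(1))
```

```text
[-0.086   0.0556  0.1345] [ 2.   0.8 -2.8  0.5 -1.5 -0.5  0.1  0.7]
[-0.0856  0.0555  0.1361] [ 1.9  0.3 -2.8  0.1 -1.3 -1.   0.2  0.2]
[0.0114 0.0556 0.1375] [-0.2 -0.   0.1  0.6  0.2  0.1 -0.1 -0.7]
```

Call:
{"name": "carry_out", "arguments": {
  "commands": [
    {"tx":0,"ty":0,"tz":-0.05,"rz":0,"jaw":1},
    {"tx":-0.05,"ty":-0.05,"tz":-0.057,"rz":0.07,"jaw":0.6},
    {"tx":-0.09,"ty":-0.09,"tz":-0.057,"rz":0.14,"jaw":0.6},
    {"tx":-0.13,"ty":-0.13,"tz":-0.057,"rz":0.21,"jaw":0.6},
    {"tx":-0.17,"ty":-0.17,"tz":-0.057,"rz":0.28,"jaw":0.6},
    {"tx":-0.21,"ty":-0.21,"tz":-0.057,"rz":0.35,"jaw":0.6},
    {"tx":-0.25,"ty":-0.25,"tz":-0.057,"rz":0.42,"jaw":0.6},
    {"tx":-0.29,"ty":-0.29,"tz":-0.057,"rz":0.49,"jaw":0.6},
    {"tx":-0.33,"ty":-0.33,"tz":-0.057,"rz":0.56,"jaw":0.6},
    {"tx":-0.37,"ty":-0.37,"tz":-0.057,"rz":0.63,"jaw":0.6},
    {"tx":-0.41,"ty":-0.41,"tz":-0.057,"rz":0.7,"jaw":0.6},
    {"tx":-0.45,"ty":-0.45,"tz":-0.057,"rz":0.77,"jaw":0.6}
  ],
  "grip_force": 20
}}

```text
invalid input
```

Run:
```python
from h import *; from bench import camera_info,ctrl
s=ctrl.get_state();R0=Ro.from_rotvec(s['tool_rot']);print(s['time'],s['joint_positions'].round(2))
plan(s,[.597,-.107,.28],down(EXT[2]-1.3+np.pi/2,R0))
```

```text
0.15 [-1.29  0.32 -0.07  1.45  0.02  1.37 -0.06]
t [-0.604  -0.5955 -0.0574] r [-1.300e-03  7.000e-04  8.428e-01]
```

Call:
{"name": "carry_out", "arguments": {
  "commands": [
    {"tx":0,"ty":0,"tz":-0.05,"rx":0,"ry":0,"rz":0,"jaw":1},
    {"tx":-0.05,"ty":-0.05,"tz":-0.057,"rx":0,"ry":0,"rz":0.07,"jaw":0.6},
    {"tx":-0.09,"ty":-0.09,"tz":-0.057,"rx":0,"ry":0,"rz":0.14,"jaw":0.6},
    {"tx":-0.13,"ty":-0.13,"tz":-0.057,"rx":0,"ry":0,"rz":0.21,"jaw":0.6},
    {"tx":-0.17,"ty":-0.17,"tz":-0.057,"rx":0,"ry":0,"rz":0.28,"jaw":0.6},
    {"tx":-0.21,"ty":-0.21,"tz":-0.057,"rx":0,"ry":0,"rz":0.35,"jaw":0.6},
    {"tx":-0.25,"ty":-0.25,"tz":-0.057,"rx":0,"ry":0,"rz":0.42,"jaw":0.6},
    {"tx":-0.29,"ty":-0.29,"tz":-0.057,"rx":0,"ry":0,"rz":0.49,"jaw":0.6},
    {"tx":-0.33,"ty":-0.33,"tz":-0.057,"rx":0,"ry":0,"rz":0.56,"jaw":0.6},
    {"tx":-0.37,"ty":-0.37,"tz":-0.057,"rx":0,"ry":0,"rz":0.63,"jaw":0.6},
    {"tx":-0.41,"ty":-0.41,"tz":-0.057,"rx":0,"ry":0,"rz":0.7,"jaw":0.6},
    {"tx":-0.45,"ty":-0.45,"tz":-0.057,"rx":0,"ry":0,"rz":0.77,"jaw":0.6}
  ],
  "grip_force": 20
}}

```text
time: 1.65
position: [0.4874, 0.0726, 0.2796]
tool_rot: [1.559, 2.727, 0.001]
ft_force: [0.3, 0.7, -0.0]
grip_width: 0.598
```

Run:
```python
from h import *; from bench import camera_info,ctrl
s=ctrl.get_state();R0=Ro.from_rotvec(s['tool_rot']);print(s['time'],s['joint_positions'].round(2),s['position'])
plan(s,[.597,-.107,.28],down(EXT[2]-1.3+np.pi/2,R0))
```

```text
1.65 [-0.72 -0.06  0.5   1.76  0.03  1.44  0.31] [0.48735592 0.07263228 0.27957468]
t [-0.2104  0.0034 -0.0005] r [ 0.0006 -0.0003  0.0708]
```

Call:
{"name": "carry_out", "arguments": {
  "commands": [
    {"tx":-0.05,"ty":0.001,"tz":0,"rx":0,"ry":0,"rz":0.03,"jaw":0.6},
    {"tx":-0.1,"ty":0.002,"tz":0,"rx":0,"ry":0,"rz":0.07,"jaw":0.6},
    {"tx":-0.15,"ty":0.003,"tz":0,"rx":0,"ry":0,"rz":0.07,"jaw":0.6},
    {"tx":-0.19,"ty":0.0034,"tz":0,"rx":0,"ry":0,"rz":0.07,"jaw":0.6},
    {"tx":-0.21,"ty":0.0034,"tz":0,"rx":0,"ry":0,"rz":0.07,"jaw":0.6},
    {"tx":-0.21,"ty":0.0034,"tz":0,"rx":0,"ry":0,"rz":0.07,"jaw":0.6},
    {"tx":-0.21,"ty":0.0034,"tz":0,"rx":0,"ry":0,"rz":0.07,"jaw":0.6}
  ]
}}

```text
time: 2.52
position: [0.5963, -0.1036, 0.2793]
tool_rot: [-1.649, -2.673, -0.001]
ft_force: [0.7, 0.1, -0.7]
grip_width: 0.596
```

Run:
```python
from h import *; from bench import camera_info,ctrl,get_image
s=ctrl.get_state();R0=Ro.from_rotvec(s['tool_rot']);print(s['time'],s['joint_positions'].round(2),s['position'])
c=camera_info("wrist");im=get_image("wrist")[:,:,::-1].copy()
k=[*world(EXT,[[0,-.095,0]])[0][:2],EXT[2]-1.3]
for p in proj(c,world(k,[[-.021,-.007,.14],[-.021,.007,.14],[.021,.007,.14],[.021,-.007,.14]])):cv2.circle(im,tuple(int(v) for v in p.round()),2,(255,0,255),-1);print(p.round(1))
cv2.imwrite("pics/w1.png",im)
plan(s,[*k[:2],.117],down(k[2]+np.pi/2,R0))
```

```text
2.525 [-0.46  0.24  0.71  1.5  -0.16  1.46  0.72] [ 0.59633635 -0.10359547  0.27925701]
[312.1 208.3]
[330.9 208.4]
[330.4 262.2]
[312.2 262.1]
t [-0.0038 -0.0008  0.1623] r [-0.0002 -0.0011  0.0038]
```

View pics/w1.png

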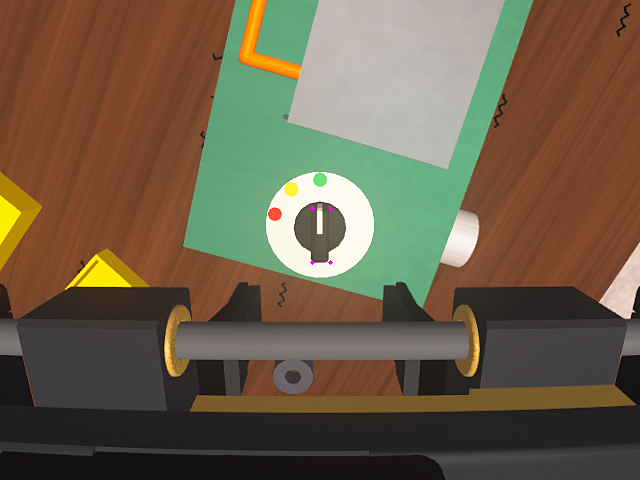

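The wrist view shows the pointer at the green mark, with the bar from (320,205) to (320,262). My predicted corners match, so I'll descend and grip.

Call:
{"name": "carry_out", "arguments": {
  "commands": [
    {"tx":-0.004,"ty":-0.001,"tz":0.04,"rx":0,"ry":0,"rz":0.004,"jaw":0.5},
    {"tx":-0.004,"ty":-0.001,"tz":0.08,"rx":0,"ry":0,"rz":0.004,"jaw":0.5},
    {"tx":-0.004,"ty":-0.001,"tz":0.12,"rx":0,"ry":0,"rz":0.004,"jaw":0.5},
    {"tx":-0.004,"ty":-0.001,"tz":0.145,"rx":0,"ry":0,"rz":0.004,"jaw":0.5},
    {"tx":-0.004,"ty":-0.001,"tz":0.16,"rx":0,"ry":0,"rz":0.004,"jaw":0.5},
    {"tx":-0.004,"ty":-0.001,"tz":0.162,"rx":0,"ry":0,"rz":0.004,"jaw":0.5},
    {"tx":-0.004,"ty":-0.001,"tz":0.162,"rx":0,"ry":0,"rz":0.004,"jaw":0.5},
    {"tx":-0.004,"ty":-0.001,"tz":0.162,"rx":0,"ry":0,"rz":0.004,"jaw":0.1},
    {"tx":-0.004,"ty":-0.001,"tz":0.162,"rx":0,"ry":0,"rz":0.004,"jaw":0.1},
    {"tx":-0.004,"ty":-0.001,"tz":0.162,"rx":0,"ry":0,"rz":0.004,"jaw":0.1},
    {"tx":-0.004,"ty":-0.001,"tz":0.162,"rx":0,"ry":0,"rz":0.004,"jaw":0.1},
    {"tx":-0.004,"ty":-0.001,"tz":0.162,"rx":0,"ry":0,"rz":0.004,"jaw":0.1}
  ],
  "grip_force": 25
}}

```text
time: 4.08
position: [0.5973, -0.1089, 0.1177]
tool_rot: [-1.657, -2.669, 0.0]
ft_force: [-1.4, 0.4, 2.2]
grip_width: 0.16
```

Call:
{"name": "carry_out", "arguments": {
  "commands": [
    {"tx":0,"ty":0,"tz":0,"rx":0,"ry":0,"rz":-0.14,"jaw":0.1},
    {"tx":0,"ty":0,"tz":0,"rx":0,"ry":0,"rz":-0.28,"jaw":0.1},
    {"tx":0,"ty":0,"tz":0,"rx":0,"ry":0,"rz":-0.42,"jaw":0.1},
    {"tx":0,"ty":0,"tz":0,"rx":0,"ry":0,"rz":-0.56,"jaw":0.1},
    {"tx":0,"ty":0,"tz":0,"rx":0,"ry":0,"rz":-0.7,"jaw":0.1},
    {"tx":0,"ty":0,"tz":0,"rx":0,"ry":0,"rz":-0.84,"jaw":0.1},
    {"tx":0,"ty":0,"tz":0,"rx":0,"ry":0,"rz":-0.98,"jaw":0.1},
    {"tx":0,"ty":0,"tz":0,"rx":0,"ry":0,"rz":-1.1,"jaw":0.1},
    {"tx":0,"ty":0,"tz":0,"rx":0,"ry":0,"rz":-1.22,"jaw":0.1},
    {"tx":0,"ty":0,"tz":0,"rx":0,"ry":0,"rz":-1.31,"jaw":0.1},
    {"tx":0,"ty":0,"tz":0,"rx":0,"ry":0,"rz":-1.31,"jaw":0.1},
    {"tx":0,"ty":0,"tz":0,"rx":0,"ry":0,"rz":-1.31,"jaw":0.1}
  ]
}}

```text
time: 5.58
position: [0.5977, -0.1082, 0.1177]
tool_rot: [-0.31, 3.126, 0.001]
ft_force: [-1.3, 1.7, 3.3]
grip_width: 0.156
```

Run:
```python
from h import *; from bench import camera_info,ctrl,get_image
s=ctrl.get_state();print(s['time'],s['joint_positions'].round(2),s['position'],s['torque'])
M=Ro.from_rotvec(s['tool_rot']).as_matrix();y=M[:,1];print("jaw yaw",np.arctan2(y[1],y[0]),"off wants",EXT[2]+np.pi/2)
```

```text
5.575 [-0.25  0.32  0.46  1.71 -0.16  1.15  2.03] [ 0.59765939 -0.10818421  0.11771163] [ 0.45704798  0.30861748 -0.00441091]
jaw yaw 1.768754136354182 off wants 1.7611963267948965
```

Call:
{"name": "carry_out", "arguments": {
  "commands": [
    {"tx":0,"ty":0,"tz":0,"rx":0,"ry":0,"rz":0,"jaw":0.5},
    {"tx":0,"ty":0,"tz":0,"rx":0,"ry":0,"rz":0,"jaw":0.5},
    {"tx":0,"ty":0,"tz":0,"rx":0,"ry":0,"rz":0,"jaw":0.5},
    {"tx":0,"ty":0,"tz":-0.04,"rx":0,"ry":0,"rz":0,"jaw":0.5},
    {"tx":0,"ty":0,"tz":-0.09,"rx":0,"ry":0,"rz":0,"jaw":0.5},
    {"tx":0,"ty":0,"tz":-0.14,"rx":0,"ry":0,"rz":0,"jaw":0.5},
    {"tx":0,"ty":0,"tz":-0.16,"rx":0,"ry":0,"rz":0,"jaw":0.5},
    {"tx":0,"ty":0,"tz":-0.16,"rx":0,"ry":0,"rz":0,"jaw":0.4}
  ]
}}

```text
time: 6.58
position: [0.5985, -0.1092, 0.2793]
tool_rot: [-0.311, 3.122, -0.001]
ft_force: [0.0, -0.1, -0.6]
grip_width: 0.451
```

Run:
```python
from h import *; from bench import camera_info,ctrl,get_image
s=ctrl.get_state();R0=Ro.from_rotvec(s['tool_rot']);print(s['time'],s['position'])
im=get_image("wrist")[:,:,::-1].copy()
cv2.imwrite("pics/w2.png",im)
H=world(EXT,[[-.086,.0555,0]])[0];print(H)
plan(s,[*H[:2],.28],down(EXT[2],R0))
y=np.array([np.cos(EXT[2]),np.sin(EXT[2]),0])
for k in(1,-1):
  yy=k*y;z=np.array([0,0,-1.]);print(k,(R0.inv()*Ro.from_matrix(np.c_[np.cross(yy,z),yy,z])).as_rotvec())
```

```text
6.575 [ 0.59849293 -0.10922655  0.27933303]
[0.48425067 0.02432139 0.        ]
t [ 0.0856  0.1535 -0.0011] r [-0.0037  0.002  -1.5623]
1 [0.00201971 0.0036738  1.57925421]
-1 [-0.00366532  0.00201504 -1.56233438]
```

View pics/w2.png

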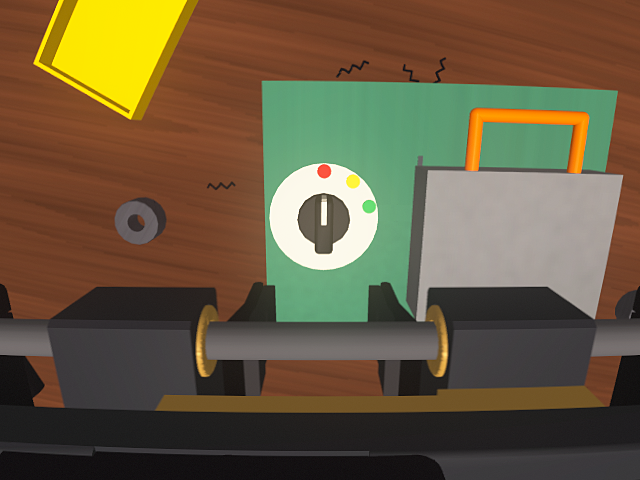

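The pointer at (323,205) now lines up with the red mark at (324,171). Next I'll refine the handle position from the bar middle at about (530,117) in this view.

```bash
cat >> h.py <<'E'
def back(c,uv,z):
    f=lambda q:(proj(c,[[q[0],q[1],z]])-uv).ravel()
    return least_squares(f,[.5,0]).x
def loc(p):
    c,s=np.cos(EXT[2]),np.sin(EXT[2]);d=np.array(p)-EXT[:2];return np.array([c*d[0]+s*d[1],-s*d[0]+c*d[1]])
E
python3 - <<'E'
from h import *; from bench import camera_info
c=camera_info("wrist")
for uv in[(474,115),(586,119),(530,117)]:
    p=back(c,uv,.1345);print(p.round(4),loc(p).round(4))
print("knob",loc(back(c,(323,225),.140)),"bar top ends",[loc(back(c,u,.14)).round(4) for u in((323.5,196),(323.5,253))])
for uv in[(262,82),(617,91)]:print("corner",loc(back(c,uv,.1)).round(4))
E
```

```text
[ 0.4916 -0.0186] [-0.0869  0.012 ]
[0.4756 0.0649] [-0.0868  0.0969]
[0.4839 0.0225] [-0.0867  0.0538]
knob [-0.00578624 -0.09617276] bar top ends [array([-0.0276, -0.096 ]), array([ 0.016 , -0.0956])]
corner [-0.1114 -0.1449]
corner [-0.1117  0.1427]
```

Call:
{"name": "carry_out", "arguments": {
  "commands": [
    {"tx":0.01,"ty":0.015,"tz":0,"rx":0,"ry":0,"rz":0.16,"jaw":0.4},
    {"tx":0.02,"ty":0.03,"tz":0,"rx":0,"ry":0,"rz":0.32,"jaw":0.4},
    {"tx":0.03,"ty":0.05,"tz":0,"rx":0,"ry":0,"rz":0.48,"jaw":0.4},
    {"tx":0.04,"ty":0.07,"tz":0,"rx":0,"ry":0,"rz":0.64,"jaw":0.4},
    {"tx":0.05,"ty":0.09,"tz":0,"rx":0,"ry":0,"rz":0.8,"jaw":0.4},
    {"tx":0.06,"ty":0.11,"tz":0,"rx":0,"ry":0,"rz":0.96,"jaw":0.4},
    {"tx":0.07,"ty":0.13,"tz":0,"rx":0,"ry":0,"rz":1.12,"jaw":0.4},
    {"tx":0.08,"ty":0.145,"tz":0,"rx":0,"ry":0,"rz":1.28,"jaw":0.4},
    {"tx":0.086,"ty":0.153,"tz":0,"rx":0,"ry":0,"rz":1.44,"jaw":0.4},
    {"tx":0.086,"ty":0.153,"tz":0,"rx":0,"ry":0,"rz":1.58,"jaw":0.4},
    {"tx":0.086,"ty":0.153,"tz":0,"rx":0,"ry":0,"rz":1.58,"jaw":0.4},
    {"tx":0.086,"ty":0.153,"tz":0,"rx":0,"ry":0,"rz":1.58,"jaw":0.4}
  ]
}}

```text
time: 8.12
position: [0.4826, 0.024, 0.2765]
tool_rot: [-1.998, -2.423, 0.002]
ft_force: [0.2, -0.3, 0.1]
grip_width: 0.4
```

Run:
```python
from h import *; from bench import camera_info,ctrl,get_image
s=ctrl.get_state();R0=Ro.from_rotvec(s['tool_rot']);print(s['time'],s['position'],s['joint_positions'].round(2))
print(R0.as_matrix().round(3))
im=get_image("wrist")[:,:,::-1].copy();c=camera_info("wrist")
for p in proj(c,world(EXT,[[-.086,.0555,.1395]])):cv2.circle(im,tuple(int(v) for v in p.round()),2,(255,0,255),-1);print(p.round(1))
cv2.imwrite("pics/w3.png",im)
H=world(EXT,[[-.086,.0555,0]])[0]
plan(s,[*H[:2],.1345-.015],down(EXT[2],R0))
```

```text
8.125 [0.48257646 0.02400066 0.27653034] [-0.51 -0.07  0.39  1.78  0.03  1.43  0.06]
[[-0.191  0.982 -0.002]
 [ 0.982  0.191 -0.   ]
 [-0.    -0.002 -1.   ]]
[324.7 231.1]
t [0.    0.002 0.157] r [-0.0017  0.0002  0.0016]
```

View pics/w3.png

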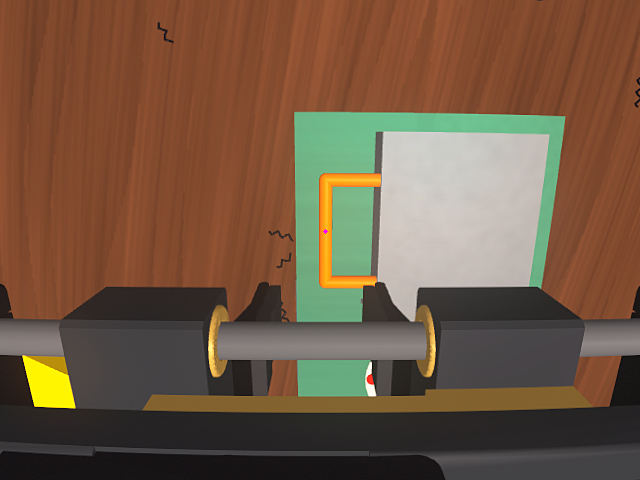

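The marker at (325,231) sits on the middle of the bar. Descending and pinching.

Call:
{"name": "carry_out", "arguments": {
  "commands": [
    {"tx":0,"ty":0.002,"tz":0.05,"rx":0,"ry":0,"rz":0,"jaw":0.38},
    {"tx":0,"ty":0.002,"tz":0.1,"rx":0,"ry":0,"rz":0,"jaw":0.38},
    {"tx":0,"ty":0.002,"tz":0.135,"rx":0,"ry":0,"rz":0,"jaw":0.38},
    {"tx":0,"ty":0.002,"tz":0.155,"rx":0,"ry":0,"rz":0,"jaw":0.38},
    {"tx":0,"ty":0.002,"tz":0.157,"rx":0,"ry":0,"rz":0,"jaw":0.38},
    {"tx":0,"ty":0.002,"tz":0.157,"rx":0,"ry":0,"rz":0,"jaw":0.05},
    {"tx":0,"ty":0.002,"tz":0.157,"rx":0,"ry":0,"rz":0,"jaw":0.05},
    {"tx":0,"ty":0.002,"tz":0.157,"rx":0,"ry":0,"rz":0,"jaw":0.05},
    {"tx":0,"ty":0.002,"tz":0.157,"rx":0,"ry":0,"rz":0,"jaw":0.05}
  ],
  "grip_force": 15
}}

```text
time: 9.3
position: [0.485, 0.0246, 0.1213]
tool_rot: [2.001, 2.422, 0.001]
ft_force: [-3.0, 0.4, 3.0]
grip_width: 0.109
```

Run:
```python
from h import *; from bench import ctrl
s=ctrl.get_state();R0=Ro.from_rotvec(s['tool_rot']);print(s['time'],s['position'],s['joint_positions'].round(2),s['grip_width'])
e=np.array([np.cos(EXT[2]),np.sin(EXT[2]),0])
a0=np.arctan2(34,160);R=.1636
for th in np.arange(0,1.81,.15):
    d=e*(R*(np.cos(a0)-np.cos(a0+th)))+np.array([0,0,R*(np.sin(a0+th)-np.sin(a0))])
    print(round(th,2),R0.inv().apply(d).round(3))
```

```text
9.3 [0.48504208 0.0245734  0.12129395] [-0.5   0.04  0.4   1.99 -0.02  1.11  0.1 ] 0.10895892244899603
0.0 [0. 0. 0.]
0.15 [ 0.     0.007 -0.024]
0.3 [ 0.     0.017 -0.046]
0.45 [ 0.     0.031 -0.066]
0.6 [ 0.     0.047 -0.084]
0.75 [ 0.     0.066 -0.1  ]
0.9 [ 0.     0.087 -0.112]
1.05 [ 0.     0.11  -0.122]
1.2 [ 0.     0.134 -0.127]
1.35 [ 0.     0.158 -0.13 ]
1.5 [ 0.     0.183 -0.128]
1.65 [ 0.     0.207 -0.123]
1.8 [ 0.     0.23  -0.114]
```

Call:
{"name": "carry_out", "arguments": {
  "commands": [
    {"tx":0,"ty":0.007,"tz":-0.024,"rx":0,"ry":0,"rz":0,"jaw":0.05},
    {"tx":0,"ty":0.017,"tz":-0.046,"rx":0,"ry":0,"rz":0,"jaw":0.05},
    {"tx":0,"ty":0.031,"tz":-0.066,"rx":0,"ry":0,"rz":0,"jaw":0.05},
    {"tx":0,"ty":0.047,"tz":-0.084,"rx":0,"ry":0,"rz":0,"jaw":0.05},
    {"tx":0,"ty":0.066,"tz":-0.1,"rx":0,"ry":0,"rz":0,"jaw":0.05},
    {"tx":0,"ty":0.087,"tz":-0.112,"rx":0,"ry":0,"rz":0,"jaw":0.05},
    {"tx":0,"ty":0.11,"tz":-0.122,"rx":0,"ry":0,"rz":0,"jaw":0.05},
    {"tx":0,"ty":0.134,"tz":-0.127,"rx":0,"ry":0,"rz":0,"jaw":0.05}
  ]
}}

```text
time: 10.3
position: [0.6172, 0.0496, 0.2495]
tool_rot: [2.0, 2.422, 0.001]
ft_force: [-2.2, -0.4, 3.0]
grip_width: 0.112
```

Call:
{"name": "carry_out", "arguments": {
  "commands": [
    {"tx":0,"ty":0.012,"tz":-0.002,"rx":0,"ry":0,"rz":0,"jaw":0.05},
    {"tx":0,"ty":0.024,"tz":-0.003,"rx":0,"ry":0,"rz":0,"jaw":0.05},
    {"tx":0,"ty":0.037,"tz":-0.003,"rx":0,"ry":0,"rz":0,"jaw":0.05},
    {"tx":0,"ty":0.049,"tz":-0.001,"rx":0,"ry":0,"rz":0,"jaw":0.05},
    {"tx":0,"ty":0.061,"tz":0.001,"rx":0,"ry":0,"rz":0,"jaw":0.05},
    {"tx":0,"ty":0.073,"tz":0.004,"rx":0,"ry":0,"rz":0,"jaw":0.05},
    {"tx":0,"ty":0.084,"tz":0.007,"rx":0,"ry":0,"rz":0,"jaw":0.05},
    {"tx":0,"ty":0.084,"tz":0.007,"rx":0,"ry":0,"rz":0,"jaw":0.05},
    {"tx":0,"ty":0.084,"tz":0.007,"rx":0,"ry":0,"rz":0,"jaw":0.05}
  ]
}}

```text
time: 11.42
position: [0.6989, 0.0653, 0.2398]
tool_rot: [-2.001, -2.421, 0.001]
ft_force: [0.8, -2.6, -4.1]
grip_width: 0.107
```

Run:
```python
from h import *; from bench import ctrl,get_image
s=ctrl.get_state();print(s['time'],s['position'],s['joint_positions'].round(2),s['ft_force'])
im=get_image("side")[:,:,::-1];cv2.imwrite("pics/d4.png",cv2.resize(im[60:340,220:500],None,fx=2,fy=2))
```

```text
11.425 [0.69890131 0.0652569  0.23978442] [-0.42  0.44  0.42  1.29 -0.18  1.44  0.17] [ 0.75642443 -2.59964997 -4.05988225]
```

View pics/d4.png

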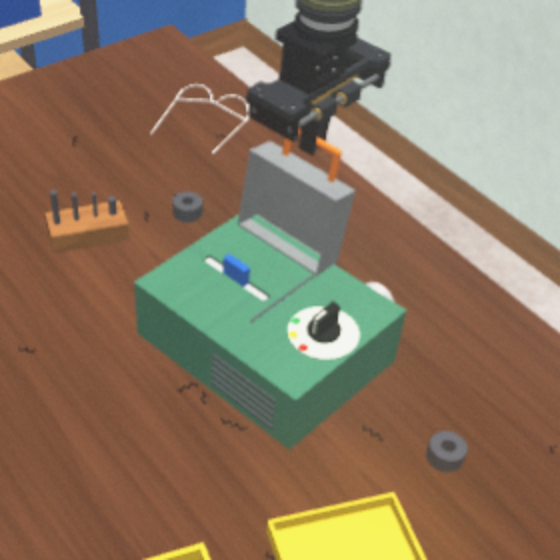

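Run:
```python
from h import *; from bench import ctrl,get_image,camera_info
im=get_image("side")[:,:,::-1];cv2.imwrite("pics/d5.png",cv2.resize(im[170:280,310:440],None,fx=6,fy=5,interpolation=cv2.INTER_CUBIC))
D=camera_info("side")
for a in(0,.65,1.3):print(proj(D,world([*world(EXT,[[0,-.095,0]])[0][:2],EXT[2]-a],[[-.021,0,.14],[.021,0,.14]])).round(1).tolist())
```

```text
[[377.3, 218.7], [388.1, 210.4]]
[[374.6, 215.2], [390.9, 213.7]]
[[375.2, 211.5], [390.4, 217.5]]
```

View pics/d5.png

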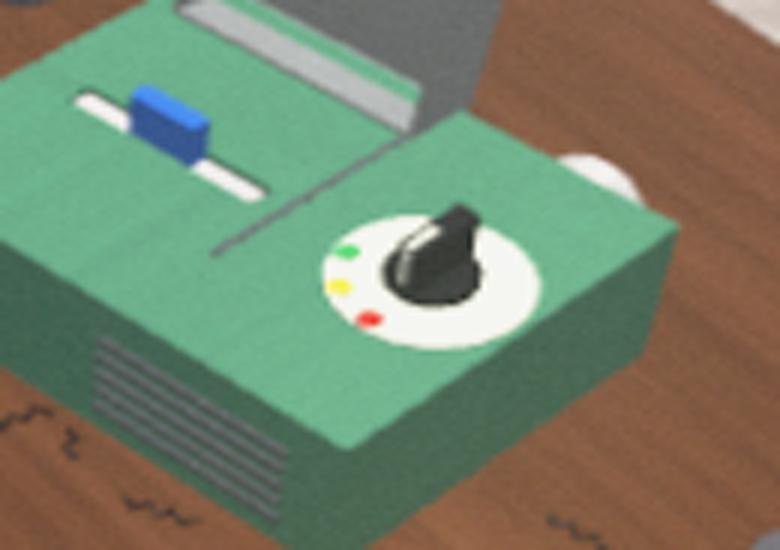

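Red mark confirmed: the white line runs down-left at (415,245) in the crop. The flap is up and the blue tab is visible at (170,125). Releasing the bar and moving over the tab.

Call:
{"name": "carry_out", "arguments": {
  "commands": [
    {"tx":0,"ty":0,"tz":0,"rx":0,"ry":0,"rz":0,"jaw":0.4},
    {"tx":0,"ty":0,"tz":0,"rx":0,"ry":0,"rz":0,"jaw":0.4},
    {"tx":0,"ty":0,"tz":0,"rx":0,"ry":0,"rz":0,"jaw":0.4},
    {"tx":0,"ty":0,"tz":-0.03,"rx":0,"ry":0,"rz":0,"jaw":0.4},
    {"tx":0,"ty":0,"tz":-0.07,"rx":0,"ry":0,"rz":0,"jaw":0.4},
    {"tx":0,"ty":0,"tz":-0.09,"rx":0,"ry":0,"rz":0,"jaw":0.4},
    {"tx":0,"ty":-0.04,"tz":-0.09,"rx":0,"ry":0,"rz":-0.16,"jaw":0.4},
    {"tx":0,"ty":-0.08,"tz":-0.09,"rx":0,"ry":0,"rz":-0.32,"jaw":0.5},
    {"tx":0,"ty":-0.11,"tz":-0.09,"rx":0,"ry":0,"rz":-0.48,"jaw":0.6},
    {"tx":0,"ty":-0.135,"tz":-0.09,"rx":0,"ry":0,"rz":-0.64,"jaw":0.7},
    {"tx":0,"ty":-0.135,"tz":-0.09,"rx":0,"ry":0,"rz":-0.8,"jaw":0.8},
    {"tx":0,"ty":-0.135,"tz":-0.09,"rx":0,"ry":0,"rz":-0.96,"jaw":0.8}
  ]
}}

```text
time: 13.02
position: [0.5662, 0.0407, 0.3315]
tool_rot: [0.647, 3.073, 0.003]
ft_force: [-0.6, -0.2, -0.0]
grip_width: 0.777
```

Call:
{"name": "carry_out", "arguments": {
  "commands": [
    {"tx":0,"ty":0,"tz":0,"rx":0,"ry":0,"rz":-0.16,"jaw":0.8},
    {"tx":0,"ty":0,"tz":0,"rx":0,"ry":0,"rz":-0.32,"jaw":0.8},
    {"tx":0,"ty":0,"tz":0,"rx":0,"ry":0,"rz":-0.48,"jaw":0.8},
    {"tx":0,"ty":0,"tz":0,"rx":0,"ry":0,"rz":-0.61,"jaw":0.8},
    {"tx":0,"ty":0,"tz":0,"rx":0,"ry":0,"rz":-0.61,"jaw":0.8},
    {"tx":0,"ty":0,"tz":0,"rx":0,"ry":0,"rz":-0.61,"jaw":0.8}
  ]
}}

```text
time: 13.78
position: [0.5665, 0.0404, 0.3308]
tool_rot: [-0.294, 3.127, 0.001]
ft_force: [0.1, 0.1, 1.1]
grip_width: 0.801
```

Run:
```python
from h import *; from bench import camera_info,ctrl,get_image
s=ctrl.get_state();R0=Ro.from_rotvec(s['tool_rot']);print(s['time'],s['position'],s['joint_positions'].round(2),s['grip_width'])
print(R0.as_matrix().round(3))
im=get_image("wrist")[:,:,::-1].copy();c=camera_info("wrist")
for p in proj(c,world(EXT,[[-.011,.035,.128],[.001,.035,.128],[.001,.075,.128],[-.011,.075,.128]])):cv2.circle(im,tuple(int(v) for v in p.round()),1,(255,0,255),-1);print(p.round(1))
cv2.imwrite("pics/w6.png",im)
H=world(EXT,[[-.005,.055,0]])[0];print(H)
plan(s,[*H[:2],.108],down(EXT[2]+np.pi/2,R0))
```

```text
13.775 [0.56645239 0.04043034 0.3308351 ] [-0.39  0.11  0.3   1.49 -0.03  1.54  1.67] 0.800690655779225
[[-0.983 -0.186  0.   ]
 [-0.186  0.983  0.   ]
 [-0.001  0.    -1.   ]]
[298.9 206.4]
[299.1 219.5]
[343.2 219.4]
[343.3 206.3]
[0.56388151 0.03915982 0.        ]
t [ 0.0029 -0.0008  0.2228] r [ 0.0003  0.0006 -0.0031]
```

View pics/w6.png

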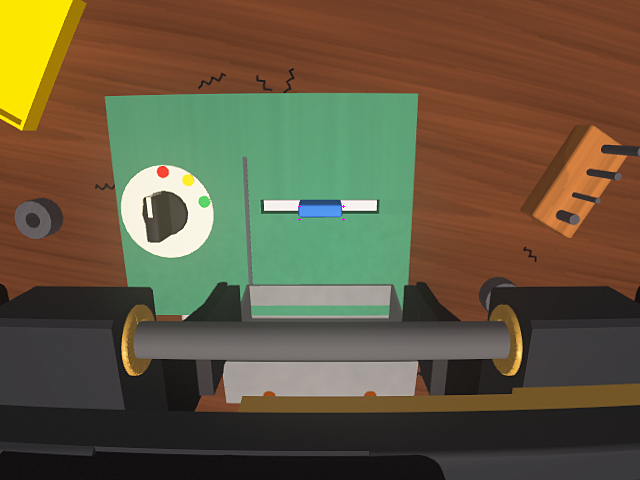

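Tab top is at (299..342, 205..217), within about 1 mm of the prediction. Descending.

Call:
{"name": "carry_out", "arguments": {
  "commands": [
    {"tx":0.003,"ty":-0.001,"tz":0.05,"rx":0,"ry":0,"rz":-0.003,"jaw":0.75},
    {"tx":0.003,"ty":-0.001,"tz":0.1,"rx":0,"ry":0,"rz":-0.003,"jaw":0.75},
    {"tx":0.003,"ty":-0.001,"tz":0.15,"rx":0,"ry":0,"rz":-0.003,"jaw":0.75},
    {"tx":0.003,"ty":-0.001,"tz":0.19,"rx":0,"ry":0,"rz":-0.003,"jaw":0.75},
    {"tx":0.003,"ty":-0.001,"tz":0.215,"rx":0,"ry":0,"rz":-0.003,"jaw":0.75},
    {"tx":0.003,"ty":-0.001,"tz":0.224,"rx":0,"ry":0,"rz":-0.003,"jaw":0.75},
    {"tx":0.003,"ty":-0.001,"tz":0.224,"rx":0,"ry":0,"rz":-0.003,"jaw":0.75},
    {"tx":0.003,"ty":-0.001,"tz":0.224,"rx":0,"ry":0,"rz":-0.003,"jaw":0.75}
  ]
}}

```text
time: 14.82
position: [0.5648, 0.0389, 0.108]
tool_rot: [-0.301, 3.125, 0.001]
ft_force: [0.7, -0.7, 0.1]
grip_width: 0.752
```

Run:
```python
from h import *; from bench import ctrl,get_image
s=ctrl.get_state();R0=Ro.from_rotvec(s['tool_rot']);H=world(EXT,[[-.006,.055,0]])[0]
print(s['position'],s['ft_force']);plan(s,[*H[:2],.106],down(EXT[2]+np.pi/2,R0))
im=get_image("side")[:,:,::-1];cv2.imwrite("pics/d7.png",cv2.resize(im[130:290,270:440],None,fx=4,fy=3.7))
im=get_image("scene")[:,:,::-1];cv2.imwrite("pics/s7.png",cv2.resize(im[180:400,250:450],None,fx=3,fy=2.7))
```

```text
[0.56477689 0.03885376 0.10804626] [ 0.73065784 -0.70044655  0.11832615]
t [0.0018 0.0005 0.002 ] r [0.0001 0.0026 0.0015]
```

View pics/d7.png

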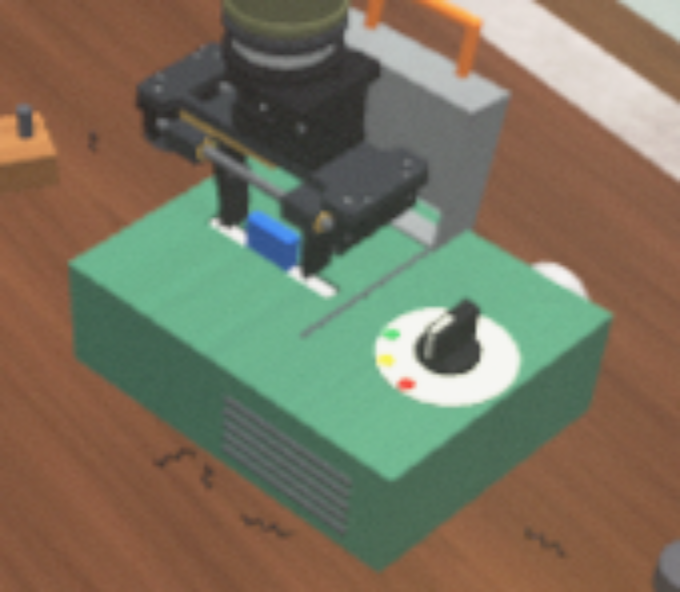

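View pics/s7.png

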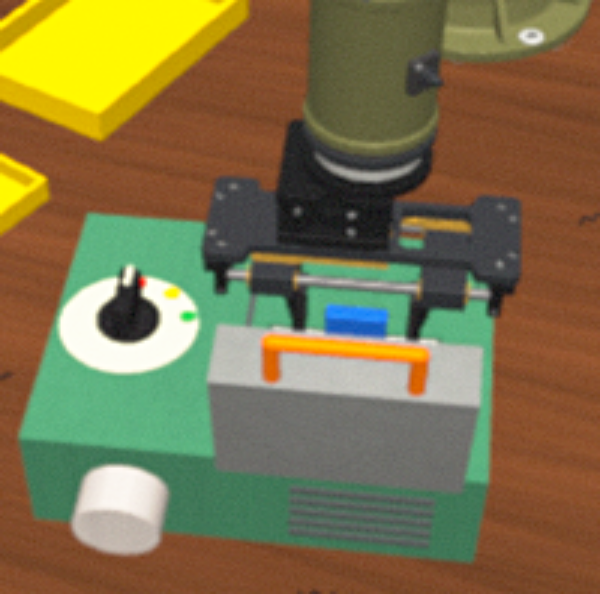

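The tab sits between the fingers in both views, the knob is at red and the flap is open. Gripping.

Call:
{"name": "carry_out", "arguments": {
  "commands": [
    {"tx":0.002,"ty":0.0005,"tz":0.002,"rx":0,"ry":0,"rz":0,"jaw":0.75},
    {"tx":0.002,"ty":0.0005,"tz":0.002,"rx":0,"ry":0,"rz":0,"jaw":0.6},
    {"tx":0.002,"ty":0.0005,"tz":0.002,"rx":0,"ry":0,"rz":0,"jaw":0.5},
    {"tx":0.002,"ty":0.0005,"tz":0.002,"rx":0,"ry":0,"rz":0,"jaw":0.35},
    {"tx":0.002,"ty":0.0005,"tz":0.002,"rx":0,"ry":0,"rz":0,"jaw":0.35},
    {"tx":0.002,"ty":0.0005,"tz":0.002,"rx":0,"ry":0,"rz":0,"jaw":0.35},
    {"tx":0.002,"ty":0.0005,"tz":0.002,"rx":0,"ry":0,"rz":0,"jaw":0.35}
  ],
  "grip_force": 35
}}

```text
time: 15.8
position: [0.5617, 0.0387, 0.1046]
tool_rot: [-0.301, 3.127, -0.0]
ft_force: [-0.1, -0.3, -0.4]
grip_width: 0.457
```

Call:
{"name": "carry_out", "arguments": {
  "commands": [
    {"tx":0,"ty":0,"tz":-0.01,"rx":0,"ry":0,"rz":0,"jaw":0.35},
    {"tx":0,"ty":0,"tz":-0.02,"rx":0,"ry":0,"rz":0,"jaw":0.35},
    {"tx":0,"ty":0,"tz":-0.03,"rx":0,"ry":0,"rz":0,"jaw":0.35},
    {"tx":0,"ty":0,"tz":-0.045,"rx":0,"ry":0,"rz":0,"jaw":0.35},
    {"tx":0,"ty":0,"tz":-0.06,"rx":0,"ry":0,"rz":0,"jaw":0.35},
    {"tx":0,"ty":0,"tz":-0.075,"rx":0,"ry":0,"rz":0,"jaw":0.35},
    {"tx":0,"ty":0,"tz":-0.09,"rx":0,"ry":0,"rz":0,"jaw":0.35},
    {"tx":0,"ty":0,"tz":-0.105,"rx":0,"ry":0,"rz":0,"jaw":0.35},
    {"tx":0,"ty":0,"tz":-0.125,"rx":0,"ry":0,"rz":0,"jaw":0.35},
    {"tx":0,"ty":0,"tz":-0.145,"rx":0,"ry":0,"rz":0,"jaw":0.35},
    {"tx":0,"ty":0,"tz":-0.165,"rx":0,"ry":0,"rz":0,"jaw":0.35},
    {"tx":0,"ty":0,"tz":-0.17,"rx":0,"ry":0,"rz":0,"jaw":0.35}
  ]
}}

```text
time: 17.3
position: [0.5624, 0.0388, 0.2764]
tool_rot: [-0.301, 3.124, 0.0]
ft_force: [-0.2, -0.5, -2.2]
grip_width: 0.458
```

Run:
```python
from h import *; from bench import ctrl,get_image
s=ctrl.get_state();R0=Ro.from_rotvec(s['tool_rot'])
print(s['time'],s['position'],s['ft_force'],s['grip_width'],s['joint_positions'].round(2))
im=get_image("side")[:,:,::-1];cv2.imwrite("pics/d8.png",cv2.resize(im[60:380,240:480],None,fx=2.5,fy=1.87))
im=get_image("scene")[:,:,::-1];cv2.imwrite("pics/s8.png",cv2.resize(im[100:400,180:450],None,fx=2.2,fy=2))
T=[.458,-.337,2.8017-np.pi]
plan(s,[*T[:2],.27],down(T[2],R0))
```

```text
17.3 [0.56235576 0.03883175 0.27640574] [-0.16149288 -0.50202467 -2.22494046] 0.45764854846567476 [-0.39  0.11  0.3   1.6  -0.03  1.43  1.68]
t [ 0.1742 -0.349   0.0059] r [-0.0015  0.0025 -1.0387]
```

View pics/d8.png

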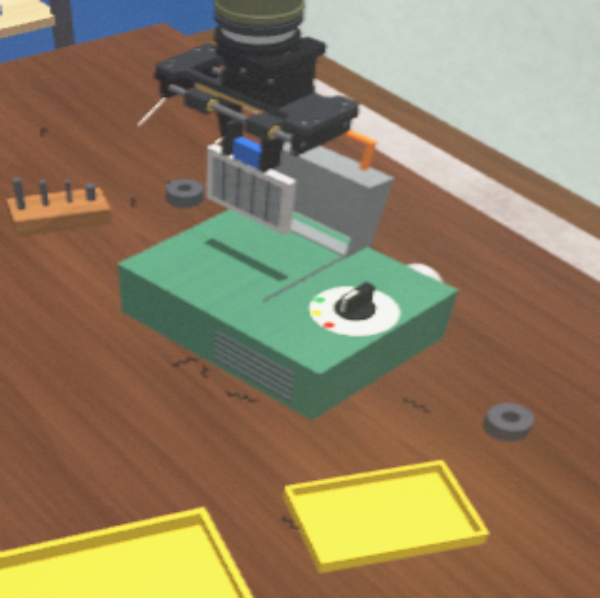

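View pics/s8.png

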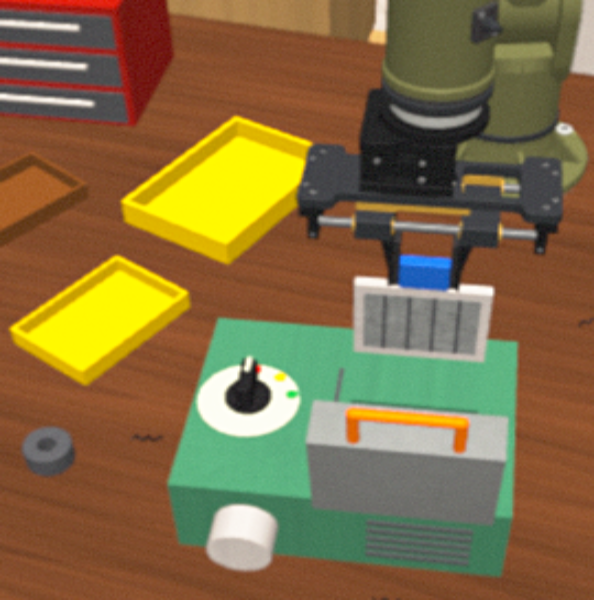

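Call:
{"name": "carry_out", "arguments": {
  "commands": [
    {"tx":0.03,"ty":-0.01,"tz":-0.01,"rx":0,"ry":0,"rz":0,"jaw":0.35},
    {"tx":0.06,"ty":-0.03,"tz":-0.01,"rx":0,"ry":0,"rz":0.05,"jaw":0.35},
    {"tx":0.09,"ty":-0.05,"tz":-0.01,"rx":0,"ry":0,"rz":0.15,"jaw":0.35},
    {"tx":0.11,"ty":-0.08,"tz":-0.01,"rx":0,"ry":0,"rz":0.27,"jaw":0.35},
    {"tx":0.12,"ty":-0.11,"tz":-0.01,"rx":0,"ry":0,"rz":0.4,"jaw":0.35},
    {"tx":0.13,"ty":-0.14,"tz":-0.01,"rx":0,"ry":0,"rz":0.53,"jaw":0.35},
    {"tx":0.135,"ty":-0.17,"tz":-0.01,"rx":0,"ry":0,"rz":0.66,"jaw":0.35},
    {"tx":0.14,"ty":-0.2,"tz":-0.01,"rx":0,"ry":0,"rz":0.79,"jaw":0.35},
    {"tx":0.145,"ty":-0.23,"tz":-0.01,"rx":0,"ry":0,"rz":0.92,"jaw":0.35},
    {"tx":0.15,"ty":-0.26,"tz":-0.01,"rx":0,"ry":0,"rz":1.05,"jaw":0.35},
    {"tx":0.16,"ty":-0.28,"tz":-0.01,"rx":0,"ry":0,"rz":1.18,"jaw":0.35},
    {"tx":0.165,"ty":-0.3,"tz":-0.01,"rx":0,"ry":0,"rz":1.31,"jaw":0.35}
  ]
}}

```text
time: 18.9
position: [0.456, -0.2879, 0.2835]
tool_rot: [-1.672, -2.658, 0.001]
ft_force: [-0.1, -0.3, -1.5]
grip_width: 0.455
```

Run:
```python
from h import *; from bench import ctrl,camera_info
S=camera_info("scene");D=camera_info("side")
def corners(n,x0,y0,x1,y1):
    im=cv2.imread(f"pics/{n}0.png")[y0:y1,x0:x1].astype(int)
    m=((im[:,:,2]>120)&(im[:,:,1]>100)&(im[:,:,0]<110)&(im[:,:,1]>im[:,:,2]*.75)).astype(np.uint8)
    k,l,st,c=cv2.connectedComponentsWithStats(m);i=1+st[1:,4].argmax();return (l==i),x0,y0
# silhouette fit: box hull IoU in both views
ms=[(S,)+corners("scene",170,222,275,300),(D,)+corners("side",348,300,450,372)]
B=np.array([[x,y,z] for x in(-.08,.08) for y in(-.055,.055) for z in(0,.025)])
def cost(p):
    e=0
    for c,m,x0,y0 in ms:
        h=cv2.convexHull(((proj(c,world(p,B))-[x0,y0])*4+1.5).astype(np.float32))
        a=np.zeros((m.shape[0]*4,m.shape[1]*4),np.uint8);cv2.fillConvexPoly(a,h.round().astype(int),1)
        e+=np.abs(a.astype(int)-np.kron(m,np.ones((4,4),int))).sum()/m.sum()/16
    return e
from scipy.optimize import minimize
p=[.458,-.337,2.8017];print([x[1].sum() for x in ms],cost(p))
r=minimize(cost,p,method='Nelder-Mead',options=dict(initial_simplex=[p,[.463,-.337,2.80],[.458,-.332,2.80],[.458,-.337,2.85]]));print(r.x,r.fun)
s=ctrl.get_state();print(s['time'],s['position'],s['joint_positions'].round(2),s['grip_width'])
T=r.x;R0=Ro.from_rotvec(s['tool_rot']);plan(s,[*T[:2],.23],down(T[2],R0))
```

```text
[np.int64(2807), np.int64(3392)] 0.055192339442834956
[ 0.45790803 -0.33769949  2.80703636] 0.04883256896295313
18.9 [ 0.45601988 -0.287919    0.28347077] [-0.06  0.06  0.61  1.65 -0.03  1.45  1.  ] 0.4546643863515795
t [-0.0458 -0.0198  0.0534] r [-0.0018 -0.0009  0.7825]
```

Call:
{"name": "carry_out", "arguments": {
  "commands": [
    {"tx":-0.02,"ty":-0.01,"tz":0,"rx":0,"ry":0,"rz":0.13,"jaw":0.35},
    {"tx":-0.046,"ty":-0.02,"tz":0,"rx":0,"ry":0,"rz":0.27,"jaw":0.35},
    {"tx":-0.046,"ty":-0.02,"tz":0,"rx":0,"ry":0,"rz":0.4,"jaw":0.35},
    {"tx":-0.046,"ty":-0.02,"tz":0.01,"rx":0,"ry":0,"rz":0.53,"jaw":0.35},
    {"tx":-0.046,"ty":-0.02,"tz":0.02,"rx":0,"ry":0,"rz":0.66,"jaw":0.35},
    {"tx":-0.046,"ty":-0.02,"tz":0.035,"rx":0,"ry":0,"rz":0.782,"jaw":0.35},
    {"tx":-0.046,"ty":-0.02,"tz":0.05,"rx":0,"ry":0,"rz":0.782,"jaw":0.35},
    {"tx":-0.046,"ty":-0.02,"tz":0.065,"rx":0,"ry":0,"rz":0.782,"jaw":0.35},
    {"tx":-0.046,"ty":-0.02,"tz":0.08,"rx":0,"ry":0,"rz":0.782,"jaw":0.35},
    {"tx":-0.046,"ty":-0.02,"tz":0.088,"rx":0,"ry":0,"rz":0.782,"jaw":0.35},
    {"tx":-0.046,"ty":-0.02,"tz":0.09,"rx":0,"ry":0,"rz":0.782,"jaw":0.35},
    {"tx":-0.046,"ty":-0.02,"tz":0.09,"rx":0,"ry":0,"rz":0.782,"jaw":0.35}
  ]
}}

```text
time: 20.4
position: [0.4593, -0.3375, 0.1948]
tool_rot: [2.555, 1.828, 0.0]
ft_force: [-0.3, -0.2, -2.0]
grip_width: 0.459
```

Run:
```python
from h import *; from bench import ctrl,get_image,camera_info
s=ctrl.get_state();R0=Ro.from_rotvec(s['tool_rot'])
print(s['time'],s['position'],s['ft_force'],s['grip_width'],s['joint_positions'].round(2))
T=[.458,-.3375,2.807];plan(s,[*T[:2],.1926],down(T[2],R0))
for n,x0,y0,w,h,f in(("side",300,130,190,250,2.4),("scene",150,120,280,270,2.2)):
    im=get_image(n)[:,:,::-1].copy();c=camera_info(n)
    im=cv2.resize(im[y0:y0+h,x0:x0+w],None,fx=f,fy=f,interpolation=cv2.INTER_CUBIC)
    for p in proj(c,world(T,[[a,b,z] for a in(-.055,.055) for b in (-.005,.005) for z in(.1,.186)]+[[a,b,.025] for a in(-.08,.08) for b in(-.055,.055)])):
        cv2.circle(im,tuple(int(v) for v in ((p-[x0,y0])*f).round()),2,(255,0,255),-1)
    cv2.imwrite(f"pics/{n}9.png",im)
cv2.imwrite("pics/w9.png",get_image("wrist")[:,:,::-1])
```

```text
20.4 [ 0.45931437 -0.33746941  0.19481324] [-0.25231329 -0.19275636 -2.04633769] 0.4587861360276922 [-0.03  0.19  0.7   1.72 -0.13  1.28  0.37]
t [-0.0005 -0.0012  0.0022] r [0.0005 0.0001 0.0057]
```

View pics/side9.png

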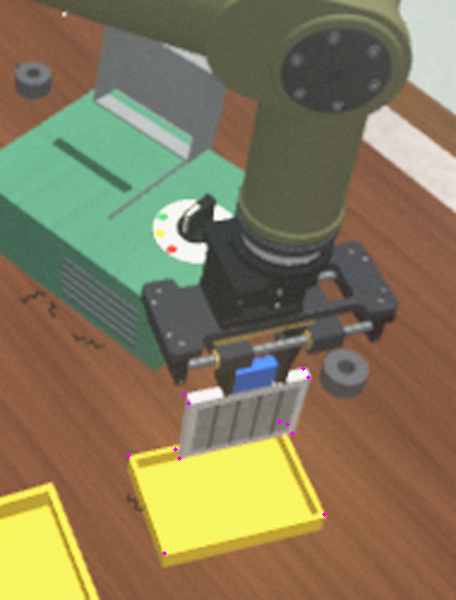

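View pics/scene9.png

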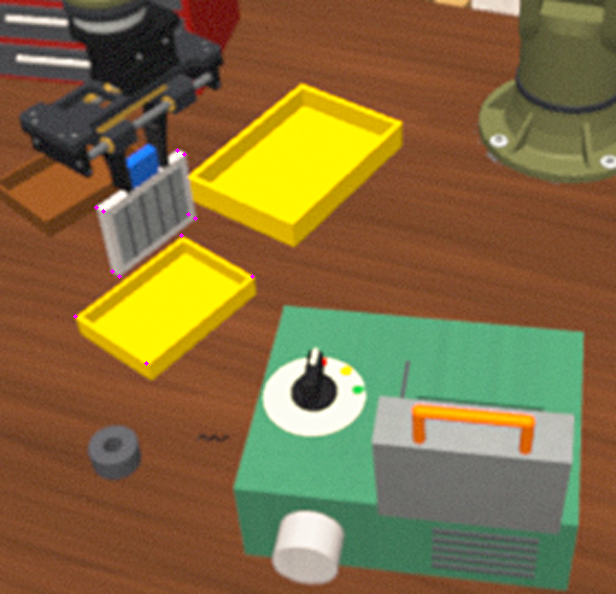

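View pics/w9.png

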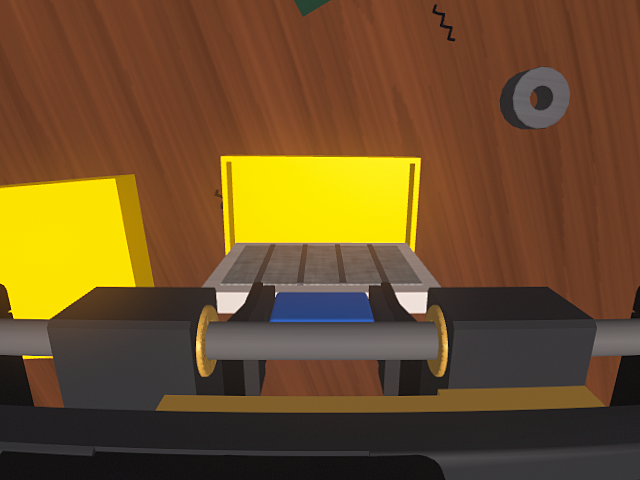

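The plate matches the predicted outline within a couple of mm in both views. I'll make a last trim, let it settle and hand in.

Call:
{"name": "carry_out", "arguments": {
  "commands": [
    {"tx":0,"ty":-0.001,"tz":0.002,"rx":0,"ry":0,"rz":0.005,"jaw":0.35},
    {"tx":0,"ty":-0.001,"tz":0.002,"rx":0,"ry":0,"rz":0.005,"jaw":0.35},
    {"tx":0,"ty":-0.001,"tz":0.002,"rx":0,"ry":0,"rz":0.005,"jaw":0.35},
    {"tx":0,"ty":-0.001,"tz":0.002,"rx":0,"ry":0,"rz":0.005,"jaw":0.35},
    {"tx":0,"ty":-0.001,"tz":0.002,"rx":0,"ry":0,"rz":0.005,"jaw":0.35},
    {"tx":0,"ty":-0.001,"tz":0.002,"rx":0,"ry":0,"rz":0.005,"jaw":0.35}
  ]
}}

```text
time: 21.3
position: [0.4582, -0.337, 0.1926]
tool_rot: [2.56, 1.821, 0.0]
ft_force: [0.3, 0.1, -2.9]
grip_width: 0.455
```

Run:
```python
from bench import ctrl
s=ctrl.get_state();print(s['time'],s['position'],s['grip_width'],abs(s['qd']).max(),s['ft_force']);print(ctrl.close_job())
```

```text
21.3 [ 0.45820624 -0.33697254  0.1925529 ] 0.4549187809026964 0.0012339723739351197 [ 0.28252705  0.11573334 -2.91786589]
the job is handed in; nothing more can be done
None
```

I did the job in the order asked and handed it in at 21.3 s. The knob went from green to the red mark, then the flap was swung up to about 1.7 rad. The filter plate was then drawn straight up and is held still, lengthwise over the middle of the smaller yellow tray.

- **Plate:** In my last pictures it matched its predicted outline within a few mm in both fixed views. After a final 2 mm trim, the gripper pose puts its lower edge at about 10 cm.
- **Grip:** The opening stayed at about 40 mm, the tab's width, and the wrist felt a hanging load of 2 to 3 N. The arm was at rest.
- **Knob and flap:** In the last views the white pointer was at red and the flap stood open.
- **Collars and drill-bit stand:** No move brought the arm or plate near them, and they looked unmoved wherever they were in view. I took no final picture of the bit stand or the left collar in which I measured them against their start.
- **Disagreements:** My first guess for the flap bar was 24 mm off along x, and I corrected it from the pictures before reaching. One wrist-view reading of the knob centre was about 6 mm off, but the knob had already turned cleanly and the mark was confirmed by eye.

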